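# Load an arbor with spacer rings and rock it out of its fixture

### The arm

A 6-joint arm with a two-finger parallel gripper is mounted at the origin on the work surface. World frame = base frame: x ahead of the robot, y to its left, z up, the work surface at z = 0. Lengths are in m, angles in degrees, forces in N, time in s.
With the tool pointing down it reaches from about 0.4 to 0.825 m from the base axis. Payload 7 kg.
Tool frame: the origin (TCP) lies midway between the tips of the shut fingers; the grasp point (between the pads) lies 19 mm behind it; z points along the fingers, y is the direction in which the jaws open and shut (so a half turn about z gives the same grasp; the last joint's range is limited). The gripper opens to 88 mm and grips with 3 to 60 N. Pads are 19 mm wide; open, the fingers measure 130 mm over their backs; the gripper's body (78 mm by 193 mm) begins 47 mm behind the grasp point.
Start: joints at [91.622, 20.546, 0.682, 0, -70.136, -16.507], TCP at [0.173, 0.652, 0.227] pointing down, gripper open.
Joint ranges: [-176.03, 176.03], [-82.01, 121.73], [-58.28, 71.71], [-173.87, 95.51], [-174.79, -0.11], [-173.66, 173.66]. Speed limits (degrees/s): [136.94, 136.94, 172.46, 180, 180, 180].

### API

Orientations are given as a 3x3 rotation matrix whose columns are the frame's x, y, z axes.
In Python, from rig import robot gives the robot as it stands. Calls block until the motion is done:
- robot.goto(position, orientation): joint-space move of the TCP to a pose.
- robot.servo_line(position, ori=None, speed=0.15): straight line of the TCP; ori=None keeps the orientation; speed is the mean speed in m/s.
- robot.movej(angles): joint-space move.
- robot.move_gripper(opening): opening from 0.0 (shut) to 1.0 (fully open); the grip force is fixed at half the most; returns when the fingers have stopped.
- robot.dwell(seconds).
- robot.ik(position, orientation): joint angles nearest the present ones, or None.
- robot.grab_frame(name): name is "side" or "top" or "wrist"; returns (picture, depth): 420x560x3 uint8, red, green, blue; 420x560 float32, m along the optical axis (not along the pixel's ray), 0 where there is no reading.
- robot.camera_info(name): a dict with "vfov" (degrees; the focal length in pixels is half the picture's height over the tangent of half this angle, whatever the lens; pixels are square), "cx", "cy" (the principal point, pixels), "view" (4x4, takes a point from world to camera coordinates); the wrist camera has in their place "T_tool_cam" (4x4, takes a point from camera to tool coordinates, whose origin is the TCP and whose axes are the flange's). Camera axes: x right, y down, z forward; pixel columns grow to the right and rows downward; lengths in m; the calibration is good to about 2 mm. The wrist camera is an equidistant fisheye: a pixel r from the principal point sees the ray r / f radians off the axis. A picture is of the moment at which its call begins: read the wrist's pose just before it. camera_info takes no time and is no camera call.
A pose or a line that the arm cannot do raises robot.Unreachable and nothing moves.
- robot.job_done(): hands the job in, once; it reports no verdict.
Readings, each from a call of its own:
- robot.read_t(): time.
- robot.read_qpos(): joint angles.
- robot.read_qvel(): joint speeds.
- robot.read_effort(): joint torques, N m.
- robot.read_position(): TCP position.
- robot.read_tcp_rot(): TCP orientation.
- robot.read_force(): force on the tool from outside, world axes, zero at the start.
- robot.read_ft_torque(): the same for the moment, N m.
- robot.read_grip_width(): opening from 0.0 (shut) to 1.0 (fully open).
Only numpy, scipy, OpenCV 4.12 (cv2) and the standard library are available. Lean on these libraries where they do the work, as an engineer would, in place of code of your own. Each camera call takes 0.05 s, during which the arm holds its last target. There are 200 camera calls.

### The job

Thread the two steel spacer rings down the post of the arbor that stands in the fixture, the wide ring first and the narrow one on top of it, both fully home. The arbor's foot is stuck tight under the fixture's two stiff jaws: take the post above the rings and rock it side to side, towards one jaw and then the other, until both jaws have given way and the arbor comes free, rather than yanking it straight up. Lift it with its rings until its foot is just clear of the jaws, about 2 cm above them, and finish still holding it there, upright, still and over the fixture; leave the tape roll, the metal block and the carton alone.

Things in the scene. Friction and masses are not known exactly. Their poses are not given: they have to be found in the camera images.
- fixture: Fixed fixture: dark base plate 90 (x) x 170 (y) x 12 mm with a bare-metal trough and two sliding jaws. Origin: centre of the underside, on the bench. Its x axis runs along the trough (the arbor rocks about it), its y axis from the right jaw to the left jaw. The jaws' tops, 48 mm above the bench, are its highest part.
- jaw_left (a joint): Left jaw, a flat steel block on the fixture's +y side: how far (m) it has been pushed back outwards (+y), 0 to 0.010. It slides only against stiff friction (about 25 N at the jaw) and stays where it is pushed, it never springs back. It starts against the arbor's neck.
- jaw_right (a joint): Right jaw, the same on the fixture's -y side, pushed outwards to -y. The arbor's foot can pass upwards once both jaws have been pushed back by about 0.0045 m or more.
- arbor: Steel arbor, 116 mm tall, 0.35 kg, standing loose in the fixture. Origin: middle of its underside, over the fixture's origin and 12 mm above it when seated, same yaw. Bottom to top: round foot under the jaws, flat neck 18 mm wide (y) between them, collar 28 mm in diameter whose top (the rings' seat) is 50 mm above the origin, round post 16 mm in diameter, z along it.
- rock_axis (a point): Middle of the arbor's foot, a cylinder 27 mm in diameter lying along x in the trough; 13.5 mm above the arbor's origin. The seated arbor rocks about the x axis through this point. Leaning the post towards a jaw makes the neck push it back: 0.26 rad about 4.8 mm, 0.3 rad about 5.8 mm, with some 7 N sideways at the grip point. Beyond 0.35 rad the wide ring strikes a jaw.
- arbor_grip (a point): Place to grip the arbor: on the post's axis, 98 mm above the arbor's origin, 24 mm above the top of the two rings when both are home.
- post_top (a point): Tip of the arbor's post, 116 mm above the arbor's origin. The last 6 mm of the post taper to 7 mm in diameter.
- wide_ring: The wide steel spacer ring; origin at the centre of its underside, z along its bore (see wide_ring_center).
- wide_ring_center (a point): Centre of the wide ring (half-way up, on its bore's axis): outer diameter 54 mm, bore 19 mm, 12 mm high, 0.17 kg, lying flat on the bench to one side of the fixture. Fully home it rests on the collar, its centre 56 mm above the arbor's origin.
- narrow_ring: The narrow steel spacer ring; origin at the centre of its underside, z along its bore (see narrow_ring_center).
- narrow_ring_center (a point): Centre of the narrow ring: outer diameter 36 mm, bore 19 mm, 12 mm high, 0.06 kg, lying flat on the bench to the other side. Fully home it rests on the wide ring, its centre 68 mm above the arbor's origin.
- tape_roll: Bystander: brown roll of packing tape lying flat, 90 mm in diameter, 48 mm high. Origin: centre of the underside.
- metal_block: Bystander: aluminium block 45 x 35 x 70 mm, standing. Origin: centre of the underside.
- carton: Bystander: closed cardboard carton 110 x 140 x 60 mm. Origin: centre of the underside.
There are look-alikes about, which are no part of the job. Several things have the shape of the arbor; the one meant has the colours described above.

How it is judged (in metres and radians):
On the way, in this order (a step that is already met when the one before it is completed fails the run):
1. the wide ring is fully home on the arbor's collar, the arbor still seated (z of wide_ring_center in the frame of arbor between 0.053 and 0.059 m and angle between the z axis of wide_ring and the z axis of arbor, either way round below 0.12 rad and x of wide_ring_center in the frame of arbor between -0.004 and 0.004 m and y of wide_ring_center in the frame of arbor between -0.004 and 0.004 m and z of arbor in the frame of fixture below 0.0175 m and horizontal distance between arbor and fixture below 0.012 m), for 0.2 s.
2. the narrow ring is fully home on top of the wide ring, the arbor still seated (all of step 1 and z of narrow_ring_center in the frame of arbor between 0.065 and 0.071 m and angle between the z axis of narrow_ring and the z axis of arbor, either way round below 0.12 rad and x of narrow_ring_center in the frame of arbor between -0.004 and 0.004 m and y of narrow_ring_center in the frame of arbor between -0.004 and 0.004 m), for 0.2 s.
3. the arbor has been rocked against both jaws: each pushed back more than 3 mm while the foot is still down in the trough and both rings are on (all of step 2 and value of joint each of jaw_left, jaw_right above 0.003 m), for 0.1 s.
At the end, for the whole second after the job is handed in: The arbor is held by the gripper (more than 2 N), still (under 20 mm/s), within 0.15 rad of upright and 30 mm of the fixture's centre sideways, its underside 5 to 50 mm above the jaws' tops, touching the fixture nowhere; both rings are fully home on it, wide below narrow, within 3 mm along the post (z of wide_ring_center in the frame of arbor between 0.053 and 0.059 m and angle between the z axis of each of wide_ring, narrow_ring and the z axis of arbor, either way round below 0.12 rad and x of wide_ring_center in the frame of arbor between -0.004 and 0.004 m and y of wide_ring_center in the frame of arbor between -0.004 and 0.004 m and z of narrow_ring_center in the frame of arbor between 0.065 and 0.071 m and x of narrow_ring_center in the frame of arbor between -0.004 and 0.004 m and y of narrow_ring_center in the frame of arbor between -0.004 and 0.004 m and height (world z) of arbor between 0.053 and 0.098 m and horizontal distance between arbor and fixture below 0.03 m and angle between arbor's own z axis and vertical below 0.15 rad and contact force between the fingers and arbor above 2 N and contact force between each of arbor, wide_ring and fixture below 0.1 N and linear speed of arbor below 0.02 m/s); the arm keeps its last pose, push and grip.
It fails at once if the tape roll is disturbed (moved over 15 mm) (distance of tape_roll from where it was at the start of the episode above 0.015 m).
It fails at once if the metal block is disturbed (moved over 15 mm) (distance of metal_block from where it was at the start of the episode above 0.015 m).
It fails at once if the carton is disturbed (moved over 15 mm) (distance of carton from where it was at the start of the episode above 0.015 m).
It also fails if it takes over 72 s, if anything falls off the work surface, if the arm or the gripper's body presses on something with over 40 N, if the wrist force passes 120 N, or if a joint passes its speed limit or range.

## Working session

There is one attempt and no reset: what is moved stays moved. The work goes in short steps, each a Python script; the robot and the scene stay as the last script left them, time stands still between calls to the robot, and variables do not carry over. Pictures are saved under pics/ and viewed, about 8 in all and at most 12, crops included, and the job is handed in when it is done.

```bash
ls; mkdir -p pics; python3 - <<'E'
from rig import robot
import cv2,numpy as np
for n in("top","side"):
    p,d=robot.grab_frame(n); cv2.imwrite(f"pics/{n}0.png",p[:,:,::-1]); np.save(f"pics/{n}0.npy",d); print(n,robot.camera_info(n),d[d>0].min(),d.max())
print(robot.camera_info("wrist"),robot.read_tcp_rot(),robot.read_t())
E
```

```text
pics
top {'vfov': 43.99607713470428, 'cx': 284.17994465070785, 'cy': 209.01994460569523, 'view': array([[-0.02708566, -0.99959228, -0.00903537,  0.10718883],
       [-0.99653511,  0.02771167, -0.07842092,  0.5809522 ],
       [ 0.07863933,  0.00687998, -0.99687939,  1.24683353],
       [ 0.        ,  0.        ,  0.        ,  1.        ]])} 0.9475226 2.1202216
side {'vfov': 52.70249006716836, 'cx': 273.96830417383114, 'cy': 206.84588443851015, 'view': array([[ 0.86354329, -0.50425756,  0.00415989, -0.45994239],
       [-0.37112031, -0.64108698, -0.67177168,  0.36556213],
       [ 0.3414128 ,  0.57856011, -0.74074658,  0.711308  ],
       [ 0.        ,  0.        ,  0.        ,  1.        ]])} 0.54217833 2.8382528
{'vfov': 65.70646984690485, 'cx': 278.6121491249419, 'cy': 208.5295198254215, 'T_tool_cam': array([[ 6.68590363e-04, -9.60064660e-01, -2.79777413e-01,
         7.58073278e-02],
       [ 9.99999749e-01,  5.76189733e-04,  4.12509335e-04,
         8.55215626e-04],
       [-2.34830761e-04, -2.79777619e-01,  9.60064805e-01,
        -1.58902091e-01],
       [ 0.00000000e+00,  0.00000000e+00,  0.00000000e+00,
         1.00000000e+00]])} [[ 9.66430386e-01 -2.56928477e-01 -2.58824812e-04]
 [-2.56928580e-01 -9.66429320e-01 -1.44053311e-03]
 [ 1.19978092e-04  1.45867446e-03 -9.99998929e-01]] 0.1
```

View pics/top0.png

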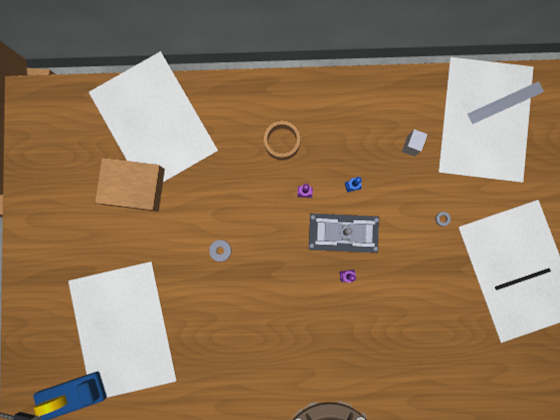

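View pics/side0.png

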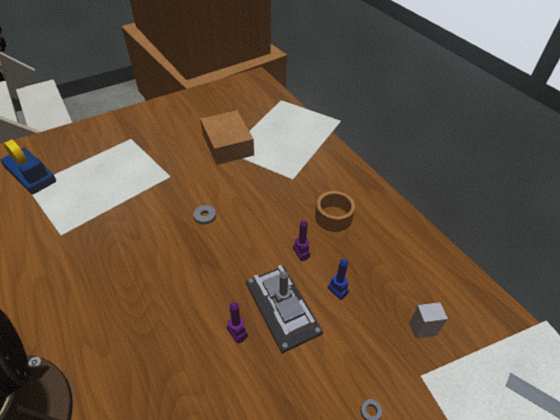

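Top view: the arbor in the fixture is grey at (346,232). The look-alikes are purple at (305,190) and (348,276) and blue at (354,184), and I rule them out by colour. The wide ring is at (220,250) and the narrow ring at (443,218). The tape roll is at (282,139), the block at (415,142) and the carton at (130,184).

```bash
cat > h.py <<'E'
import cv2,numpy as np
from rig import robot
def f_of(ci): return 210/np.tan(np.radians(ci["vfov"]/2))
def cast(name,uv,z,pose=None):
    """pixel -> world point on plane z; pose=(p,R) for wrist"""
    ci=robot.camera_info(name); f=f_of(ci); d=np.array([uv[0]-ci["cx"],uv[1]-ci["cy"]])
    if name=="wrist":
        r=np.hypot(*d); th=r/f; ray=np.r_[d/max(r,1e-9)*np.sin(th),np.cos(th)]
        T=np.eye(4); T[:3,:3]=pose[1]; T[:3,3]=pose[0]; T=T@ci["T_tool_cam"]
    else:
        ray=np.r_[d/f,1]; T=np.linalg.inv(ci["view"])
    ray=T[:3,:3]@ray; return T[:3,3]+ray*(z-T[2,3])/ray[2]
def down(yaw):
    """tool pointing down, tool y axis at angle yaw (deg) from world x"""
    a=np.radians(yaw); y=np.array([np.cos(a),np.sin(a),0]); z=np.array([0,0,-1.]); return np.c_[np.cross(y,z),y,z]
def snap(name,fn):
    pose=(np.array(robot.read_position()),np.array(robot.read_tcp_rot()))
    p,d=robot.grab_frame(name); cv2.imwrite(f"pics/{fn}.png",p[:,:,::-1]); return p,d,pose
def blobs(mask,amin=60):
    c,_=cv2.findContours(mask.astype(np.uint8),cv2.RETR_EXTERNAL,cv2.CHAIN_APPROX_NONE)
    return [k for k in c if cv2.contourArea(k)>amin]
E
python3 - <<'E'
from h import *
p=cv2.imread("pics/top0.png"); hsv=cv2.cvtColor(p,cv2.COLOR_BGR2HSV)
low=hsv[:,:,1]<90
for (u,v) in((220,250),(443,218),(346,232)):
    for k in blobs(low):
        if cv2.pointPolygonTest(k,(u,v),False)>=0:
            W=np.array([cast("top",q[0],0.012)[:2] for q in k],np.float32)
            print((u,v),cv2.minEnclosingCircle(W),cv2.minAreaRect(W))
print("tip",cast("top",(347,232),.128))
for uv in((305,190),(354,184),(348,276)): print(cast("top",uv,.1))
robot.move_gripper(1.0)
print(robot.read_qpos(),robot.read_t())
for y in(0,180,90,-90): print(y,robot.ik([.45,0,.1],down(y)))
cv2.imwrite("pics/crop.png",cv2.resize(p[150:300,190:460],None,fx=2.9,fy=2.9))
E
```

```text
(220, 250) ((0.48750582337379456, 0.25239115953445435), 0.027402058243751526) ((0.48700788617134094, 0.2526305317878723), (0.05170087888836861, 0.051344577223062515), 88.4588394165039)
(443, 218) ((0.5508904457092285, -0.2967558205127716), 0.01869996264576912) ((0.5504400730133057, -0.29664158821105957), (0.03684078902006149, 0.03196822479367256), 88.41034698486328)
(346, 232) ((0.5216861963272095, -0.052347976714372635), 0.09417006373405457) ((0.522526741027832, -0.05254500359296799), (0.16917584836483002, 0.0892193615436554), 85.8509750366211)
tip [ 0.52010747 -0.0482366   0.128     ]
[0.62018005 0.04159341 0.1       ]
[ 0.63089312 -0.07150973  0.1       ]
[ 0.42114789 -0.05000511  0.1       ]
[ 9.16236143e+01  2.05585794e+01  6.69422286e-01 -4.91885075e-03
 -7.01355933e+01 -1.65075876e+01] 0.3167
0 [ 25.22805064   6.68113707 -36.67461417   0.         -46.64424876
 154.77194936]
180 [ 25.22805064   6.68113707 -36.67461417   0.         -46.64424876
 -25.22805064]
90 [  25.22805064    6.68113707  -36.67461417    0.          -46.64424876
 -115.22805064]
-90 [ 25.22805064   6.68113707 -36.67461417   0.         -46.64424876
  64.77194936]
```

View pics/crop.png

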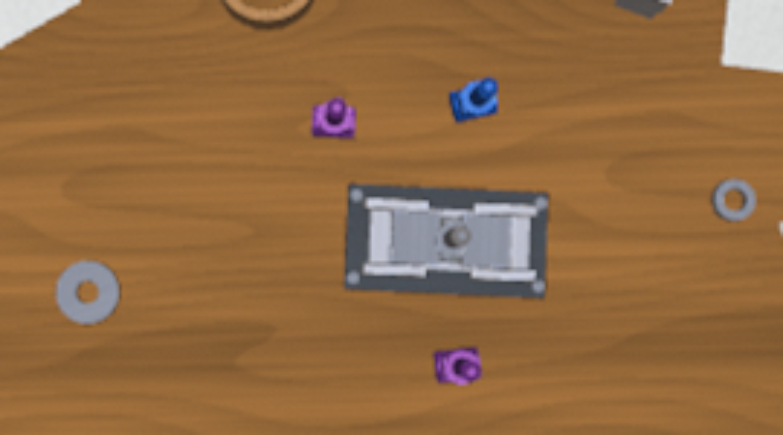

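The crop confirms the grey arbor post at crop (456,238), between grey jaws. Both plain steel rings are also visible, and the fixture yaw is about -4.2°. Next I take close wrist looks at each.

```bash
cat >> h.py <<'E'
Y=175.85
def world_z(d,pose):
    ci=robot.camera_info("wrist"); f=f_of(ci); v,u=np.mgrid[:420,:560]
    a=u-ci["cx"]; b=v-ci["cy"]; r=np.hypot(a,b)+1e-9; t=np.tan(r/f)
    P=np.stack([a/r*t*d,b/r*t*d,d],-1)
    T=np.eye(4); T[:3,:3]=pose[1]; T[:3,3]=pose[0]; T=T@ci["T_tool_cam"]
    W=P@T[:3,:3].T+T[:3,3]; W[d==0]=-9; return W
def find_ring(fn,near,R):
    p,d,pose=snap("wrist",fn); m=cv2.cvtColor(p,cv2.COLOR_RGB2HSV)[:,:,1]<90
    out=[]
    for k in blobs(m,300):
        W=np.array([cast("wrist",q[0],.012,pose)[:2] for q in k],np.float32); c,r=cv2.minEnclosingCircle(W)
        if abs(r-R)<.006 and np.hypot(*(np.array(c)-near))<.05: out.append((c,r,W.min(0),W.max(0),k.mean(0)))
    return out
E
python3 - <<'E'
from h import *
robot.goto([.4875,.2525,.112],down(Y)); print(find_ring("w_wide",(.4875,.2525),.027),robot.read_t())
robot.servo_line([.4875,.2525,.228],speed=.3)
robot.goto([.521,-.050,.228],down(Y))
p,d,pose=snap("wrist","w_arb"); W=world_z(d,pose); m=(W[:,:,2]>.118)&(W[:,:,2]<.16)
for k in blobs(m,20):
    mm=np.zeros(m.shape,np.uint8); cv2.drawContours(mm,[k],-1,1,-1); q=W[(mm>0)&m]
    print(len(q),q.mean(0),q.min(0),q.max(0),k.mean(0))
print(pose,robot.read_t())
E
```

```text
[((0.4880569875240326, 0.25230634212493896), 0.027460463345050812, array([0.4621314 , 0.22501245], dtype=float32), array([0.5149712, 0.2797545], dtype=float32), array([[277.79775281, 207.47752809]]))] 2.25
294 [ 0.52347394 -0.05347147  0.12529601] [ 0.51611594 -0.06031934  0.11806879] [ 0.53158822 -0.04416323  0.13056812] [[275.42592593 204.44444444]]
(array([ 0.52111756, -0.04932862,  0.22764073]), array([[-7.19932118e-02, -9.97404996e-01, -5.01173549e-04],
       [-9.97405121e-01,  7.19932281e-02, -1.43971155e-05],
       [ 5.04408566e-05,  4.98836570e-04, -9.99999874e-01]])) 4.0
```

View pics/w_arb.png

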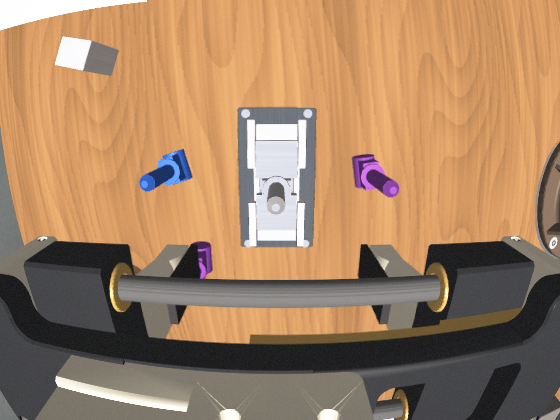

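View pics/w_wide.png

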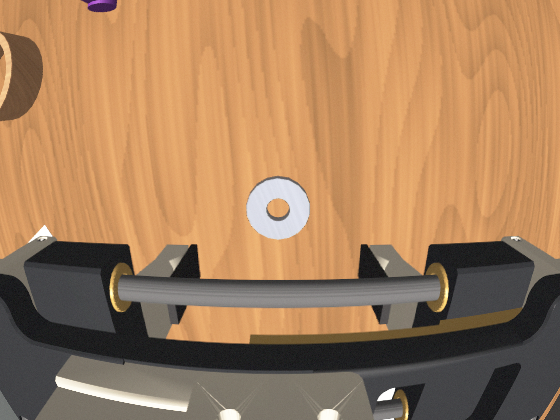

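The wrist view shows the grey post tip at about (276,206) and the wide ring at (278,208). I'll zoom in to locate the tip disc exactly.

```bash
python3 - <<'E'
from h import *
p=cv2.imread("pics/w_arb.png"); c=p[165:225,245:305]; cv2.imwrite("pics/tipcrop.png",cv2.resize(c,None,fx=10,fy=10,interpolation=cv2.INTER_NEAREST))
pose=(np.array(robot.read_position()),np.array(robot.read_tcp_rot()))
for uv in((276,204),(276,206),(276,208)): print(uv,cast("wrist",uv,.128,pose))
E
```

```text
(276, 204) [ 0.52295779 -0.05422175  0.128     ]
(276, 206) [ 0.52308264 -0.0525113   0.128     ]
(276, 208) [ 0.52320798 -0.05079489  0.128     ]
```

View pics/tipcrop.png

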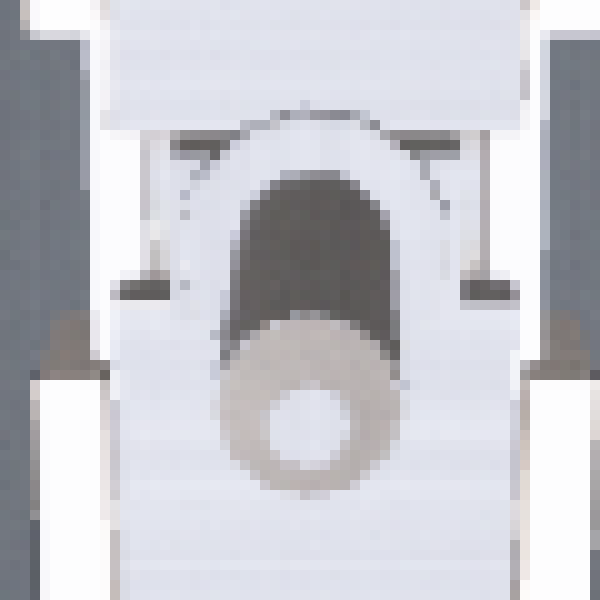

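Tip disc centre is at px (275.5,207.2), which casts to about (0.5236,-0.0515). That agrees with the fixture centre of (0.5225,-0.0525). Next I pick up the wide ring and look at how it sits in the grip.

```bash
python3 - <<'E'
from h import *
print(cast("wrist",(275.5,207.2),.128,(np.array(robot.read_position()),np.array(robot.read_tcp_rot()))))
robot.goto([.4880,.2523,.06],down(Y)); robot.servo_line([.4880,.2523,.0045],speed=.08)
print(robot.read_position(),robot.read_force())
robot.move_gripper(0); print(robot.read_grip_width(),.88*54/88)
robot.servo_line([.4880,.2523,.21],speed=.25)
print(robot.read_position(),robot.read_force(),robot.read_grip_width(),robot.read_t())
p,d,pose=snap("wrist","held"); cv2.imwrite("pics/heldc.png",cv2.resize(p[180:330,170:390],None,fx=3.5,fy=3.5))
E
```

```text
[ 0.52357049 -0.05151145  0.128     ]
[0.48827668 0.25243237 0.0047804 ] [0.18309252 0.42240643 0.62837297]
0.5943825084276948 0.54
[0.48706382 0.25171154 0.20832612] [ 0.05787648  0.09439492 -2.96788357] 0.5973195841976218 7.8
```

View pics/heldc.png

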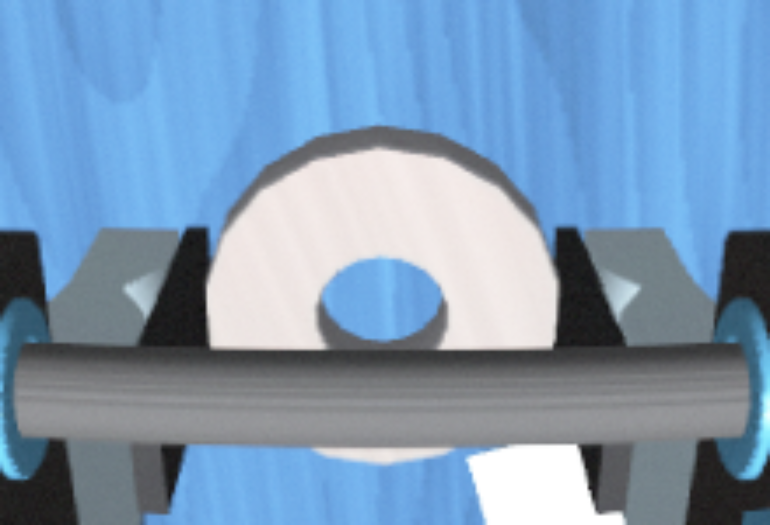

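The ring is square in the grip, with the bore visible at about px (279,265). I'll work out where the bore sits relative to the TCP.

```bash
python3 - <<'E'
from h import *
pose=(np.array(robot.read_position()),np.array(robot.read_tcp_rot())); z=pose[0][2]+.0072
a=cast("wrist",(279,222.3),z,pose); b=cast("wrist",(279,312.9),z,pose)
l=cast("wrist",(260.8,264),z,pose); r=cast("wrist",(297.1,264),z,pose); t=cast("wrist",(279,253.4),z,pose)
for n,w in(("a",a),("b",b),("l",l),("r",r),("t",t),("mid",(a+b)/2),("bore",(l+r)/2)): print(n,pose[1].T@(w-pose[0])*1000)
E
```

```text
a [25.21624095  0.17170289 -7.14509063]
b [-28.23663441   0.23245886  -7.26051698]
l [ 2.42140329 -9.2137669  -7.2176225 ]
r [ 2.40884365  9.55874796 -7.17115688]
t [ 8.47099999  0.18957375 -7.18125325]
mid [-1.51019673  0.20208087 -7.20280381]
bore [ 2.41512347  0.17249053 -7.19438969]
```

```bash
cat >> h.py <<'E'
def precise(t,speed=.1,n=2):
    """go to t, then correct command by the read error; returns command"""
    t=np.array(t,float); c=t.copy(); robot.servo_line(c,speed=speed)
    for _ in range(n):
        robot.dwell(.15); c=c+(t-np.array(robot.read_position())); robot.servo_line(c,speed=.05)
    robot.dwell(.1); return c
def lower(c,zs,speed=.05,lim=8):
    F0=np.array(robot.read_force())
    for z in zs:
        c=c.copy(); c[2]=z; robot.servo_line(c,speed=speed); F=np.array(robot.read_force())-F0
        print("z",z,np.round(robot.read_position(),4),"dF",np.round(F,1))
        if np.abs(F).max()>lim: print("STOP"); return c,False
    return c,True
E
python3 - <<'E'
from h import *
robot.goto([.5237,-.0519,.21],down(Y)); c=precise([.5237,-.0519,.150],.15)
print(c,robot.read_position(),robot.read_tcp_rot()[:,2])
dz=c[2]-.150
c,ok=lower(c,[dz+z for z in(.132,.124,.118,.110,.100,.09,.08,.0735)])
print(ok,robot.read_t())
E
```

```text
[ 0.52364476 -0.05184898  0.14981284] [ 0.52367285 -0.05183583  0.1497996 ] [-2.96964445e-05  1.82109766e-06 -1.00000000e+00]
z 0.13181284274646643 [ 0.5235 -0.0519  0.1314] dF [-0.3  1.   0.8]
z 0.12381284274646642 [ 0.5234 -0.0519  0.1234] dF [-0.1 -0.2  0.9]
z 0.11781284274646642 [ 0.5234 -0.0519  0.1174] dF [-0.6  0.1  1.8]
z 0.10981284274646642 [ 0.5233 -0.0519  0.1094] dF [-0.7  0.7  0. ]
z 0.09981284274646643 [ 0.5233 -0.0519  0.0993] dF [0.4 0.4 1.8]
z 0.08981284274646642 [ 0.5233 -0.0519  0.0894] dF [-0.6  0.7  0.9]
z 0.07981284274646643 [ 0.5233 -0.0519  0.0794] dF [-0.1  0.4  0.9]
z 0.07331284274646642 [ 0.5233 -0.0519  0.0729] dF [ 0.9 -0.2  0.6]
True 13.2
```

The ring went on with no contact force. I'll lower it a little more, release, then fetch and thread the narrow ring.

```bash
python3 - <<'E'
from h import *
c,ok=lower(np.array([.52364,-.05185,.068]),[.0678]); robot.move_gripper(1.0); robot.dwell(.2)
robot.servo_line([.5236,-.0518,.228],speed=.25)
p,d,pose=snap("wrist","after1"); W=world_z(d,pose)
m=(W[:,:,2]>.068)&(W[:,:,2]<.082)&(np.hypot(W[:,:,0]-.5236,W[:,:,1]+.0515)<.035); q=W[m]
print("ring1",len(q),np.median(q,0),q.min(0),q.max(0))
robot.goto([.5506,-.2966,.15],down(Y)); robot.servo_line([.5506,-.2966,.112],speed=.15)
r=find_ring("w_narrow",(.5506,-.2966),.018); print(r,robot.read_position(),robot.read_t())
if len(r)!=1: raise SystemExit
x,y=r[0][0]; c=precise([x,y,.05],.1,1); robot.servo_line([c[0],c[1],.0045],speed=.08)
print(robot.read_position()); robot.move_gripper(0); print(robot.read_grip_width())
robot.servo_line([x,y,.21],speed=.25); print(robot.read_position(),robot.read_force(),robot.read_t())
p,d,pose=snap("wrist","held2")
cv2.imwrite("pics/two.png",np.hstack([cv2.resize(cv2.imread("pics/after1.png")[160:260,226:326],(400,400)),cv2.resize(cv2.imread("pics/held2.png")[210:310,230:330],(400,400))]))
E
```

```text
z 0.0678 [ 0.5233 -0.0519  0.0674] dF [-0.9  0.4  0.2]
ring1 1766 [ 0.52275665 -0.05659805  0.07455691] [ 0.49750782 -0.07822727  0.06807903] [ 0.55000632 -0.02487511  0.0819773 ]Traceback (most recent call last):
  File "<stdin>", line 8, in <module>
  File "h.py", line 33, in find_ring
    W=np.array([cast("wrist",q[0],.012,pose)[:2] for q in k],np.float32); c,r=cv2.minEnclosingCircle(W)
                ~~~~^^^^^^^^^^^^^^^^^^^^^^^^
  File "h.py", line 6, in cast
    ci=robot.camera_info(name); f=f_of(ci); d=np.array([uv[0]-ci["cx"],uv[1]-ci["cy"]])
ValueError: time passes only in moves, steps and waits
```

Wide ring top is at 0.0746 (0.074 expected), so it is home. I'll cache camera_info, since repeated calls were refused, and carry on.

```bash
sed -i 's/robot\.camera_info(\([a-z"]*\))/CI(\1)/' h.py; sed -i '3i import functools\nCI=functools.lru_cache(robot.camera_info)' h.py; head -8 h.py
python3 - <<'E'
from h import *
r=find_ring("w_narrow",(.5506,-.2966),.018); print(r,robot.read_position(),robot.read_t())
if len(r)!=1: raise SystemExit
x,y=r[0][0]; c=precise([x,y,.05],.1,1); robot.servo_line([c[0],c[1],.0045],speed=.08)
print(robot.read_position()); robot.move_gripper(0); print(robot.read_grip_width())
robot.servo_line([x,y,.21],speed=.25); print(robot.read_position(),robot.read_force(),robot.read_t())
p,d,pose=snap("wrist","held2")
cv2.imwrite("pics/two.png",np.hstack([cv2.resize(cv2.imread("pics/after1.png")[160:260,226:326],(400,400)),cv2.resize(cv2.imread("pics/held2.png")[210:310,230:330],(400,400))]))
E
```

```text
import cv2,numpy as np
from rig import robot
import functools
CI=functools.lru_cache(robot.camera_info)
def f_of(ci): return 210/np.tan(np.radians(ci["vfov"]/2))
def cast(name,uv,z,pose=None):
    """pixel -> world point on plane z; pose=(p,R) for wrist"""
    ci=CI(name); f=f_of(ci); d=np.array([uv[0]-ci["cx"],uv[1]-ci["cy"]])
[((0.5515170693397522, -0.2985430061817169), 0.01858038827776909, array([ 0.5342415 , -0.31690708], dtype=float32), array([ 0.5688992, -0.2802437], dtype=float32), array([[278.68067227, 206.16806723]]))] [ 0.5516968  -0.29622024  0.11353932] 16.8083
[ 0.55108231 -0.29849285  0.0044255 ]
0.39610511221145156
[ 0.55062253 -0.29813432  0.20841644] [ 0.66834107 -0.74492748 -0.77242711] 20.6583
```

View pics/two.png

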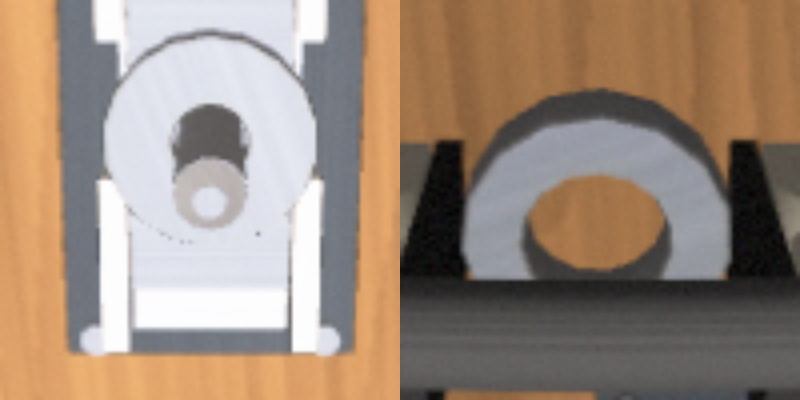

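The left half shows the wide ring flat around the post. The right half shows the narrow ring held, its bore edge at px (279.3,253.8), the same as the wide ring's. The same TCP target therefore applies.

```bash
python3 - <<'E'
from h import *
robot.goto([.5237,-.0519,.21],down(Y)); c=precise([.5235,-.0519,.150],.15)
dz=c[2]-.150
c,ok=lower(c,[dz+z for z in(.132,.122,.110,.095,.0815)])
if ok:
    robot.move_gripper(1.0); robot.dwell(.2); robot.servo_line([.5236,-.0518,.228],speed=.25)
    p,d,pose=snap("wrist","after2"); W=world_z(d,pose)
    m=(W[:,:,2]>.08)&(W[:,:,2]<.095)&(np.hypot(W[:,:,0]-.5236,W[:,:,1]+.0515)<.022); q=W[m]
    print("ring2",len(q),np.median(q,0),q.min(0),q.max(0)); cv2.imwrite("pics/a2.png",cv2.resize(p[160:260,226:326,::-1],(500,500)))
print(robot.read_t(),robot.read_qpos())
E
```

```text
z 0.13180919770118987 [ 0.5233 -0.0521  0.1314] dF [ 0.9 -1.  -0.8]
z 0.12180919770118986 [ 0.5232 -0.052   0.1214] dF [ 0.5 -0.3 -0.6]
z 0.10980919770118987 [ 0.5232 -0.0521  0.1094] dF [ 1.3 -0.7 -0.9]
z 0.09480919770118987 [ 0.5232 -0.0521  0.0944] dF [ 0.7 -0.9 -1. ]
z 0.08130919770118987 [ 0.5232 -0.0521  0.0809] dF [ 0.9 -0.2 -1. ]
ring2 669 [ 0.52266547 -0.05765758  0.08642629] [ 0.50639464 -0.06901629  0.08003492] [ 0.54134306 -0.03581702  0.0948636 ]
27.2417 [ 1.57306142e+01  6.43574423e+00 -1.79228764e+01 -2.64993916e-02
 -6.57096703e+01 -1.98786139e+01]
```

View pics/a2.png

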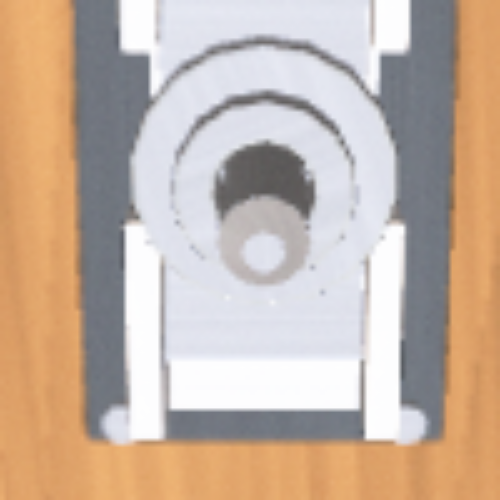

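Both rings are flat and home (top at 0.0864, 0.086 expected). Now I grip the post and rock it.

```bash
cat >> h.py <<'E'
from scipy.spatial.transform import Rotation as Ro
AX=np.array([np.cos(np.radians(Y-180)),np.sin(np.radians(Y-180)),0])
def rock(c0,piv,a,b,n):
    for th in np.linspace(a,b,n+1)[1:]:
        Q=Ro.from_rotvec(AX*th).as_matrix(); robot.servo_line(piv+Q@(c0-piv),Q@down(Y),speed=.04)
    R=np.array(robot.read_tcp_rot()); p=np.array(robot.read_position()); z=-R[:,2]; g=p+.019*z-piv
    lat=np.cross(AX,[0,0,1])
    print("th",round(b,3),"tool tilt",np.round(np.arctan2(-g@0+z@lat*-1*-1,z[2]),3),"grip lean",np.round(np.arctan2(g@lat,g[2]),3),"F",np.round(robot.read_force(),1),"w",round(robot.read_grip_width(),3),"t",robot.read_t())
E
python3 - <<'E'
from h import *
c=precise([.5235,-.0519,.120],.2,1); c[2]=.0925; robot.servo_line(c,speed=.06); print(robot.read_position(),robot.read_force())
robot.move_gripper(0); print(robot.read_grip_width(),robot.read_force())
piv=np.array([c[0],c[1],.0255])
rock(c,piv,0,.15,3); rock(c,piv,.15,.30,3); robot.dwell(.2); rock(c,piv,.30,.305,1)
rock(c,piv,.305,0,4)
np.save("c.npy",c)
E
```

```text
[ 0.52245345 -0.05213498  0.09214769] [ 0.57117538  0.43561898 -0.48880954]
0.1747075690316633 [ 2.18111162  0.63516311 -0.38475527]Traceback (most recent call last):
  File "<stdin>", line 5, in <module>
  File "h.py", line 58, in rock
    print("th",round(b,3),"tool tilt",np.round(np.arctan2(-g@0+z@lat*-1*-1,z[2]),3),"grip lean",np.round(np.arctan2(g@lat,g[2]),3),"F",np.round(robot.read_force(),1),"w",round(robot.read_grip_width(),3),"t",robot.read_t())
                                                          ~~^~
ValueError: matmul: Input operand 1 does not have enough dimensions (has 0, gufunc core with signature (n?,k),(k,m?)->(n?,m?) requires 1)
```

```bash
sed -i 's/np.arctan2(-g@0+z@lat\*-1\*-1,z\[2\])/np.arctan2(z@lat,z[2])/' h.py
python3 - <<'E'
from h import *
# command at grip time: target xy corrected once; now at theta=.15 -> recover it
Q=Ro.from_rotvec(AX*.15).as_matrix(); print(robot.read_position())
g=np.array([.52245,-.0521,.0925]); print(.0255*np.array([0,0,1])+Q@(g-[g[0],g[1],.0255])+[g[0],g[1],0])
c=g.copy(); np.save("c.npy",c); piv=np.array([c[0],c[1],.0255])
rock(c,piv,.15,.30,3); robot.dwell(.2); rock(c,piv,.30,.31,1)
rock(c,piv,.31,0,4)
E
```

```text
[ 0.52243922 -0.06171501  0.0920784 ]
[ 0.52172543 -0.0620861   0.09174766]
th 0.3 tool tilt 0.299 grip lean 0.295 F [2.8 9.8 4.7] w 0.171 t 31.65
th 0.31 tool tilt 0.308 grip lean 0.299 F [2.7 9.5 6.4] w 0.175 t 32.1
th 0 tool tilt 0.0 grip lean 0.002 F [ 1.3 -0.7  0.6] w 0.175 t 33.2333
```

```bash
python3 - <<'E'
from h import *
c=np.load("c.npy"); piv=np.array([c[0],c[1],.0255])
rock(c,piv,0,-.30,6); robot.dwell(.2); rock(c,piv,-.30,-.31,1)
rock(c,piv,-.31,0,4)
p,d,pose=snap("side","rocked"); cv2.imwrite("pics/rc.png",cv2.resize(p[200:380,200:380,::-1],(540,540)))
E
```

```text
th -0.3 tool tilt -0.301 grip lean -0.282 F [-0.5 -3.9 14.6] w 0.173 t 34.7333
th -0.31 tool tilt -0.31 grip lean -0.287 F [-0.4 -4.8 13.8] w 0.174 t 35.1833
th 0 tool tilt -0.001 grip lean 0.003 F [ 0.5 -0.5  4. ] w 0.171 t 36.3167
```

View pics/rc.png

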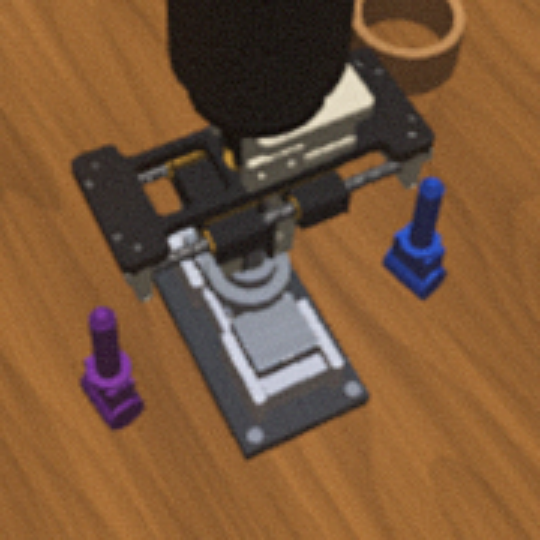

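The picture shows the rings seated and the arbor upright in the gripper. Leans of +0.30 and -0.287 rad mean jaw strokes of about 5.8 and 5.4 mm. Now a gentle lift with force checks.

```bash
python3 - <<'E'
from h import *
c=np.load("c.npy"); z0=c[2]; ok=True
for dz in(.004,.008,.012,.018,.024,.030,.038,.047,.057):
    robot.servo_line([c[0],c[1],z0+dz],speed=.04); F=robot.read_force(); print(dz,np.round(robot.read_position(),4),np.round(F,1))
    if F[2]<-18 or np.abs(F[:2]).max()>12: ok=False; print("STOP"); break
robot.dwell(.5); print(np.round(robot.read_force(),1),robot.read_grip_width(),robot.read_t())
p,d,pose=snap("side","lift"); cv2.imwrite("pics/lc.png",cv2.resize(p[180:360,200:380,::-1],(720,720)))
E
```

```text
0.004 [ 0.5221 -0.0517  0.0959] [ 2.7  0.3 -5. ]
0.008 [ 0.5222 -0.0519  0.1004] [ 0.7 -0.2 -5.5]
0.012 [ 0.5222 -0.0521  0.1047] [ 0.7 -0.4 -5. ]
0.018 [ 0.5223 -0.0522  0.1108] [ 0.8  0.1 -6.4]
0.024 [ 0.5222 -0.0521  0.1167] [-0.2  0.6 -6.2]
0.03 [ 0.5226 -0.052   0.1228] [ 1.5  0.2 -7.4]
0.038 [ 0.5227 -0.052   0.1309] [-0.4 -0.4 -6.7]
0.047 [ 0.5227 -0.052   0.1399] [-0.3  0.3 -6.2]
0.057 [ 0.5227 -0.052   0.1499] [ 0.4  0.  -6.3]
[ 0.1  0.6 -6.4] 0.16956143148943237 39.6417
```

View pics/lc.png

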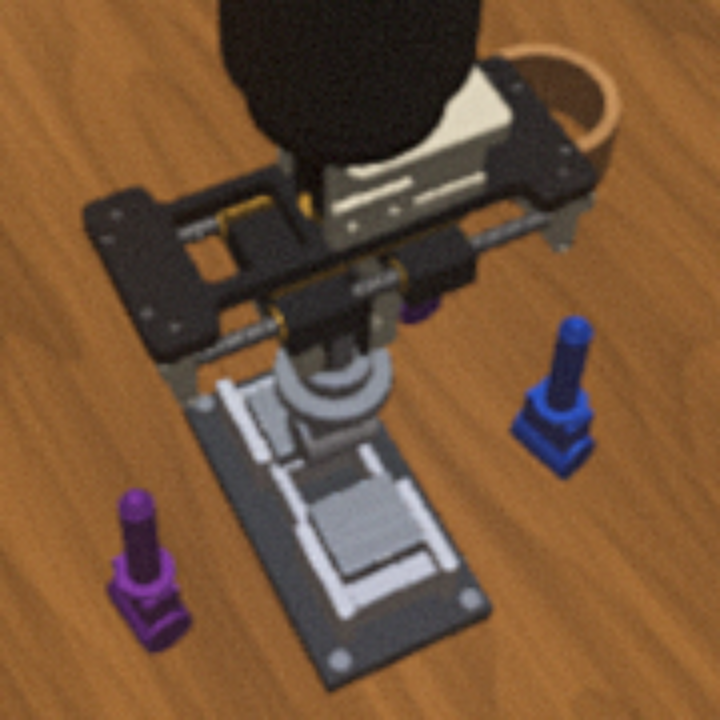

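The arbor is clear of the jaws with both rings seated. It looks upright, and the load of 6.4 N is close to the expected 5.7 N weight.

```bash
python3 - <<'E'
from h import *
robot.dwell(.5); print(np.abs(robot.read_qvel()).max(),robot.read_grip_width(),np.round(robot.read_position(),4),robot.read_t()); robot.job_done()
E
```

```text
0.1133942064364424 0.16875318713398482 [ 0.5225 -0.0521  0.1495] 40.1917
the job is handed in; nothing more can be done
```

The job is handed in at 40.2 s of the 72 s allowed, with the arbor and both rings held above the fixture. The robot reports no verdict, so I can't say for certain that it passed.

- **Rings:** The wide ring went on first, then the narrow one, with no contact force during threading. Wrist-camera depth put their tops at 74.6 mm and 86.4 mm above the bench, against 74 and 86 expected.
- **Rocking:** I gripped the post above the rings and leaned it +0.30 and -0.29 rad. From the task's figures that is about 5.8 and 5.4 mm of jaw travel. I did not measure the jaws directly.
- **Lift:** The arbor came free smoothly, with no jerk in the force. The wrist carried 6.4 N, against about 5.7 N for the arbor and rings. By the tool's rise the foot is about 21 mm above the jaws.
- **Final state:** The gripper was still closed on the post and the arm essentially still. I judged the arbor upright, clear of the fixture and with its rings seated from one side picture.

**Checks that disagreed:** Two estimates of how the wide ring sat in the gripper differed by about 1.3 mm. I aimed between them and it threaded cleanly. During the second lean the tool pressed with about 14 N vertically, more than on the first side, so the post may have slipped slightly in the grip.

The tape roll, block and carton were not approached. I did not re-measure their positions at the end.

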